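# Make up the breakfast and supper caddies

## Robot

A 7-joint arm with a two-finger parallel gripper is mounted at the origin on the work surface; the furniture and walls round the work are solid. World frame = base frame: x ahead of the robot, y to its left, z up, the work surface at z = 0. Lengths are in m, angles in rad, forces in N, time in s.
With the tool pointing down it reaches from about 0.425 to 0.925 m from the base axis. Payload 6.8 kg.
Tool frame: the origin (TCP) lies midway between the tips of the shut fingers; the grasp point (between the pads) lies 19 mm behind it (arm.hold_point_z is the distance from the TCP to the grasp point, in m); z points along the fingers, y is the line along which they close (so a half turn about z gives the same grasp; the last joint's range is limited). The gripper opens to 88 mm and grips with 3 to 60 N. Pads are 20 mm wide; open, the fingers measure 115 mm over their backs; the gripper's body (75 mm by 178 mm) begins 61 mm behind the grasp point.
Start: joints at [1.136, 0.477, 0.022, 1.555, -0.011, 1.109, -0.083], TCP at [0.217, -0.639, 0.223] pointing down, gripper open.
Joint ranges: [-2.96, 2.96], [-0.34, 2.1], [-1.41, 1.46], [0.24, 2.44], [-1.37, 4.51], [0.17, 1.92], [-2.96, 2.96]. Speed limits (rad/s): [2.39, 2.39, 3.14, 3.14, 3.14, 3.14, 3.14].

## Interface

Orientations are given as a rotation vector (axis times angle).
In Python, from station import arm, inverse_kinematics, readout, camera gives the robot as it stands. Calls block until the motion is done:
- arm.reach(position, orientation): joint-space move of the TCP to a pose.
- arm.move_l(position, speed=0.15, frame=None): straight line of the TCP; frame=None keeps the orientation; speed is the mean speed in m/s.
- arm.movej(angles): joint-space move.
- arm.gripper_to(opening, f_grip=None): finger opening in m; f_grip is the grip in N (None keeps the last); returns when the fingers have stopped.
- arm.dwell(seconds).
- inverse_kinematics(position, orientation): joint angles nearest the present ones, or None.
- readout.state(): the state.
- camera(name): name is "scene" or "side" or "wrist"; returns a dict with "color" (400x640x3 uint8, red, green, blue), "depth" (400x640 float32, m along the optical axis (not along the pixel's ray), 0 where there is no reading), "K" (3x3 intrinsics, pixels), "cam_to_world" (4x4, takes a point from camera to world coordinates). Camera axes: x right, y up, looking along -z (the intrinsics and any distortion apply to the point x, -y, -z); pixel columns grow to the right and rows downward; lengths in m; the calibration is good to about 2 mm. A picture is of the moment at which its call begins.
A pose or a line that the arm cannot do raises arm.MotionError and nothing moves.
- arm.sign_off(): hands the job in; it is judged then, once.
The state is a dict: "time": time; "joints": joint angles; "qvel": joint speeds; "effort": joint torques, N m; "eef_pos": TCP position; "orientation": TCP orientation; "ft_force": force on the tool from outside, world axes, zero at the start; "torque": the same for the moment, N m; "width": finger opening in m; "gripper_force": force on a finger pad.
Only numpy, scipy, OpenCV 4.12 (cv2) and the standard library are available. Lean on these libraries where they do the work, as an engineer would, in place of code of your own. Each camera call takes 0.05 s, during which the arm holds its last target. There are 200 camera calls.

## Task

Make up the two table caddies from the stock on the worktop: the pale breakfast caddy gets the jam jar in its wide bay and the salt shaker in its narrow one; the dark supper caddy gets the pepper mill in its wide bay and the red-capped herb jar and the orange-capped paprika jar in its two narrow bays, either way round. Stand everything upright on the bay floors, set down gently without dropping or tipping anything over, and leave the yoghurt tub, the lemon and the apple where they are.

Things in the scene. Friction and masses are not known exactly. Their poses are not given: they have to be found in the camera images.
- breakfast_caddy: Pale wooden open caddy, two bays, 180 x 108 mm, left or right of the stock. Narrow bay (salt): 62 mm along x by 92, centre x = -49 mm, y = 0. Wide bay (jam): 92 x 92, centre x = +34. Floors 10 mm, sides 44 mm, dividers 40 mm, slotted ends 60 mm above its underside. Origin under its centre, x along the row of bays, z up. Loose, 0.8 kg.
- supper_caddy: Dark wooden open caddy, three bays, 234 x 94 mm, left or right of the stock. Narrow bays (spice jars): 62 mm along x by 78, centres x = -76 and -8 mm, y = 0. Wide bay (mill): 78 x 78, centre x = +68. Floors 10 mm, sides 44 mm, dividers 40 mm, slotted ends 60 mm above its underside. Origin under its centre, x along the row of bays, z up. Loose, 0.9 kg.
- jam_jar: Round jar of red strawberry jam with a white lid, 72 mm across the body, 102 mm tall; lid 66 mm across, from 91 mm up to the top; can be gripped across lid and shoulder, about 68 mm; 0.5 kg. Origin at the centre of its underside, z up; stands upright on the worktop.
- salt_shaker: Small round salt shaker, clear glass with white salt and a grey pierced top, 44 mm across, 90 mm tall; the grey head above 66 mm height is about 34 mm across and is the place to grip; 0.1 kg. Origin at the centre of its underside, z up; stands upright on the worktop.
- herb_jar: Round glass spice jar with green leafy label and a red screw cap whose top has a green mark, 45 mm across, 106 mm tall (the straight cap covers the top 20 mm); grip by the cap; 0.11 kg. Origin at the centre of its underside, z up; stands upright on the worktop.
- paprika_jar: Round glass spice jar with black label, brown-red contents and an orange-red screw cap whose top has a black mark, 45 mm across, 106 mm tall (the straight cap covers the top 20 mm); grip by the cap; 0.11 kg. Origin at the centre of its underside, z up; stands upright on the worktop.
- pepper_mill: Tall dark-brown turned wooden pepper mill, 58 mm across the foot, 170 mm tall; its round head, 49 mm across between 123 and 159 mm height, carries a small steel knob and is the place to grip; the head does not turn or come off; 0.18 kg. It is the only tall thing among the stock. Origin at the centre of its underside, z up; stands upright on the worktop.
- yoghurt_tub: Light-blue yoghurt tub with foil top, 72 mm across, 72 mm tall. Origin at the centre of its underside, z up; stands upright on the worktop. Not wanted in either caddy: a bystander to leave where it is.
- lemon: Yellow lemon, 78 x 55 x 56 mm, lying on the worktop; origin at the centre of its underside. Not wanted in either caddy: a bystander to leave where it is.
- apple: Red and yellow apple, about 80 mm across, 69 mm tall, standing on the worktop; origin at the centre of its underside. Not wanted in either caddy: a bystander to leave where it is.
Things that resemble listed ones, but are neither listed nor needed, are in the scene too. What is shaped like the herb_jar but purple is not meant. Of the things that look like the pepper_mill, the larger one is meant.

How it is judged:
At the end, for the whole second after the job is handed in: Each of the five things stands upright (0.1 rad) and at rest on its bay's floor, axis within 13 mm of the bay centre along the row; jam and salt in the pale caddy, mill and both jars in the dark one, caddies level on the worktop; tub, lemon and apple within 30 mm of their starts (x of jam_jar in the frame of breakfast_caddy between 0.02 and 0.048 m and y of jam_jar in the frame of breakfast_caddy between -0.016 and 0.016 m and x of salt_shaker in the frame of breakfast_caddy between -0.062 and -0.036 m and y of salt_shaker in the frame of breakfast_caddy between -0.03 and 0.03 m and x of pepper_mill in the frame of supper_caddy between 0.054 and 0.082 m and y of pepper_mill in the frame of supper_caddy between -0.014 and 0.014 m and (((x of herb_jar in the frame of supper_caddy between -0.089 and -0.063 m and y of herb_jar in the frame of supper_caddy between -0.022 and 0.022 m) and (x of paprika_jar in the frame of supper_caddy between -0.021 and 0.005 m and y of paprika_jar in the frame of supper_caddy between -0.022 and 0.022 m)) or ((x of paprika_jar in the frame of supper_caddy between -0.089 and -0.063 m and y of paprika_jar in the frame of supper_caddy between -0.022 and 0.022 m) and (x of herb_jar in the frame of supper_caddy between -0.021 and 0.005 m and y of herb_jar in the frame of supper_caddy between -0.022 and 0.022 m))) and z of jam_jar in the frame of breakfast_caddy between 0.005 and 0.014 m and angle between each of jam_jar, salt_shaker, herb_jar, paprika_jar, pepper_mill's own z axis and vertical below 0.1 rad and linear speed of each of jam_jar, salt_shaker, herb_jar, paprika_jar, pepper_mill below 0.03 m/s and z of salt_shaker in the frame of breakfast_caddy between 0.005 and 0.014 m and z of herb_jar in the frame of supper_caddy between 0.005 and 0.014 m and z of paprika_jar in the frame of supper_caddy between 0.005 and 0.014 m and z of pepper_mill in the frame of supper_caddy between 0.005 and 0.014 m and angle between each of breakfast_caddy, supper_caddy's own z axis and vertical below 0.06 rad and height (world z) of each of breakfast_caddy, supper_caddy below 0.01 m and distance of each of yoghurt_tub, lemon, apple from where it was at the start of the episode below 0.03 m); the robot touches nothing.
It fails at once if the yoghurt tub, the lemon or the apple pushed more than 30 mm away (distance of any of yoghurt_tub, lemon, apple from where it was at the start of the episode above 0.03 m).
It fails at once if a thing of the kits dropped (falling free at more than 0.8 m/s, a fall of some 30 mm) ((linear speed of jam_jar above 0.8 m/s and contact force between the fingers and jam_jar below 0.05 N) or (linear speed of salt_shaker above 0.8 m/s and contact force between the fingers and salt_shaker below 0.05 N) or (linear speed of herb_jar above 0.8 m/s and contact force between the fingers and herb_jar below 0.05 N) or (linear speed of paprika_jar above 0.8 m/s and contact force between the fingers and paprika_jar below 0.05 N) or (linear speed of pepper_mill above 0.8 m/s and contact force between the fingers and pepper_mill below 0.05 N)).
It fails at once if a thing of the kits tipped over (angle between any of jam_jar, salt_shaker, herb_jar, paprika_jar, pepper_mill's own z axis and vertical above 0.6 rad).
It also fails if it takes over 136 s, if anything falls off the work surface, if the arm or the gripper's body presses on something with over 40 N, if the wrist force passes 120 N, or if a joint passes its speed limit or range.

## Working session

There is one attempt and no reset: what is moved stays moved. The work goes in short steps, each a Python script; the robot and the scene stay as the last script left them, time stands still between calls to the robot, and variables do not carry over. Pictures are saved under pics/ and viewed, at most 14 in all, crops included, and the job is handed in when it is done.

```bash
mkdir -p pics; ls; python3 - <<'E'
from station import arm, readout, camera
import numpy as np, cv2
for n in ("scene","side","wrist"):
    c=camera(n); np.savez(f"pics/{n}0.npz",**c); cv2.imwrite(f"pics/{n}0.png",c["color"][:,:,::-1])
    print(n,c["K"].round(1).tolist(),c["cam_to_world"].round(3).tolist(),(c["depth"]>0).mean())
s=readout.state(); print(s)
E
```

```text
pics
scene [[484.9, 0.0, 317.2], [0.0, 484.9, 199.3], [0.0, 0.0, 1.0]] [[-0.883, 0.302, -0.36, 0.124], [-0.47, -0.577, 0.668, 0.784], [-0.006, 0.759, 0.651, 0.782], [0.0, 0.0, 0.0, 1.0]] 0.9503515625
side [[472.6, 0.0, 315.2], [0.0, 472.6, 196.7], [0.0, 0.0, 1.0]] [[-0.823, 0.238, -0.516, -0.216], [-0.568, -0.371, 0.735, 1.027], [-0.017, 0.897, 0.441, 0.683], [0.0, 0.0, 0.0, 1.0]] 0.90683984375
wrist [[349.1, 0.0, 317.5], [0.0, 349.1, 199.6], [0.0, 0.0, 1.0]] [[0.321, 0.901, 0.291, 0.298], [-0.947, 0.306, 0.097, -0.612], [-0.002, -0.307, 0.952, 0.383], [0.0, 0.0, 0.0, 1.0]] 0.9959296875
{'time': 0.15, 'joints': array([ 1.13592999,  0.4776112 ,  0.02236514,  1.5561597 , -0.01149753,
        1.10932655, -0.08307192]), 'qvel': array([-0.00147156, -0.00214446,  0.00098343, -0.00252841,  0.00071698,
       -0.00048459,  0.00028311]), 'effort': array([ 2.75156359e-03, -5.83287907e+01,  1.53680149e+00, -2.72874302e+01,
       -5.41683566e-02,  1.44877232e-02,  7.39517554e-05]), 'eef_pos': array([ 0.21650385, -0.63886581,  0.22193208]), 'orientation': array([-3.09842797e+00, -5.10833743e-01,  5.14900710e-04]), 'ft_force': array([-0.33894016,  0.46293684,  0.21334842]), 'torque': array([ 0.00869171,  0.01258167, -0.02567914]), 'gripper_force': 0.0, 'width': 0.08782964587691044}
```

View pics/scene0.png

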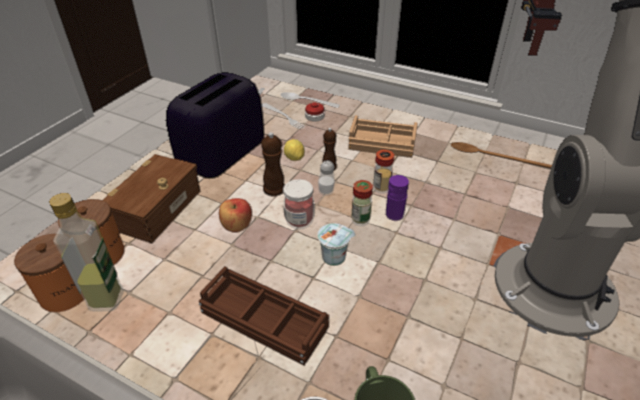

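View pics/side0.png

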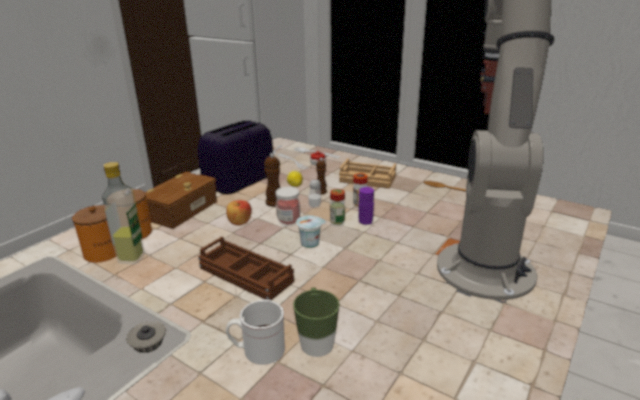

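The scene view shows the pale caddy at (382,137) and the dark one at (264,312). The large mill is at (272,165), the small decoy mill at (330,150), the jam at (298,202) and the salt at (326,177). The two capped jars are at (362,200) and (384,170), and the purple decoy is at (397,197). The tub is at (334,243), the apple at (235,213) and the lemon at (293,149). Next I'll turn these into rough positions from depth.

```bash
cat > h.py <<'E'
from station import arm, inverse_kinematics, readout, camera
import numpy as np, cv2
from scipy.spatial.transform import Rotation as R
def cloud(c):
    d=c["depth"].astype(float); K=c["K"]; v,u=np.mgrid[:d.shape[0],:d.shape[1]]
    p=np.stack([(u-K[0,2])/K[0,0]*d,-(v-K[1,2])/K[1,1]*d,-d],-1)
    T=c["cam_to_world"]; return p@T[:3,:3].T+T[:3,3]
def ray(c,uv,z):
    K=c["K"];T=c["cam_to_world"]; uv=np.atleast_2d(uv).astype(float)
    d=np.stack([(uv[:,0]-K[0,2])/K[0,0],-(uv[:,1]-K[1,2])/K[1,1],-np.ones(len(uv))],-1)@T[:3,:3].T
    return T[:3,3]+d*((z-T[2,3])/d[:,2])[:,None]
def down(yaw):  # tool down, tool y (closing line) at angle yaw from world y
    return (R.from_euler('z',yaw)*R.from_euler('x',np.pi)).as_rotvec()
def snap(n,f):
    c=camera(n); np.savez(f"pics/{f}.npz",**c); cv2.imwrite(f"pics/{f}.png",c["color"][:,:,::-1]); return c
E
python3 - <<'E'
from h import *
c=dict(np.load("pics/scene0.npz")); P=cloud(c)
for n,u,v,z in [("mill",272,138,.165),("mill2",330,133,.12),("jam",298,188,.1),("salt",326,168,.088),("cap1",362,186,.106),("cap2",384,156,.106),("purple",398,181,.1),("tub",334,232,.072),("apple",236,208,.06),("lemon",293,149,.05),("redlid",315,108,.05),
 ("p1",350,135,.05),("p2",357,120,.05),("p3",415,128,.05),("p4",412,152,.05),("d1",201,297,.05),("d2",222,272,.05),("d3",327,318,.05),("d4",306,355,.05),("dc",264,305,.05)]:
    print(n,P[v,u].round(3),ray(c,(u,v),z)[0].round(3))
# crop zoom
im=c["color"][90:290,210:430,::-1]; cv2.imwrite("pics/crop0.png",cv2.resize(im,(660,600),interpolation=cv2.INTER_CUBIC))
for x,y in [(.5,-.35),(.6,-.2),(.5,-.1),(.6,0.1)]:
  for yaw in (0,-1,1): print(x,y,yaw,inverse_kinematics([x,y,.45],down(yaw)) is not None,inverse_kinematics([x,y,.35],down(yaw)) is not None)
E
```

```text
mill [ 0.665 -0.003  0.157] [0.659 0.007 0.165]
mill2 [ 0.587 -0.147  0.112] [ 0.581 -0.136  0.12 ]
jam [0.557 0.068 0.099] [0.557 0.069 0.1  ]
salt [ 0.547 -0.049  0.081] [ 0.543 -0.04   0.088]
cap1 [0.432 0.002 0.105] [0.431 0.004 0.106]
cap2 [ 0.432 -0.127  0.104] [ 0.431 -0.125  0.106]
purple [ 0.367 -0.051  0.105] [ 0.369 -0.057  0.1  ]
tub [0.437 0.13  0.071] [0.436 0.131 0.072]
apple [0.673 0.151 0.057] [0.67  0.153 0.06 ]
lemon [ 0.683 -0.122  0.047] [ 0.681 -0.119  0.05 ]
redlid [ 0.739 -0.349  0.039] [ 0.73  -0.333  0.05 ]
p1 [ 0.578 -0.254  0.046] [ 0.576 -0.249  0.05 ]
p2 [ 0.591 -0.328  0.051] [ 0.592 -0.329  0.05 ]
p3 [ 0.427 -0.352  0.059] [ 0.43  -0.365  0.05 ]
p4 [ 0.408 -0.287  0.024] [ 0.398 -0.251  0.05 ]
d1 [0.592 0.38  0.046] [0.59  0.383 0.05 ]
d2 [0.588 0.318 0.056] [0.592 0.314 0.05 ]
d3 [0.359 0.312 0.046] [0.358 0.314 0.05 ]
d4 [0.362 0.386 0.028] [0.356 0.397 0.05 ]
dc [0.495 0.317 0.007] [0.475 0.343 0.05 ]
0.5 -0.35 0 True True
0.5 -0.35 -1 True True
0.5 -0.35 1 True True
0.6 -0.2 0 True True
0.6 -0.2 -1 True True
0.6 -0.2 1 True True
0.5 -0.1 0 True True
0.5 -0.1 -1 True True
0.5 -0.1 1 True True
0.6 0.1 0 True True
0.6 0.1 -1 True True
0.6 0.1 1 True True
```

View pics/crop0.png

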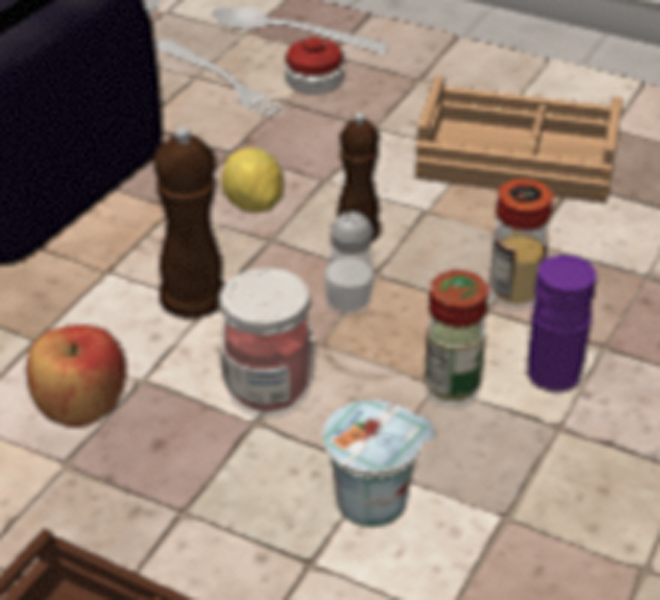

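The crop confirms that the jar at scene (362,187) has the green mark, so it is the herb jar, and the one at (384,157) has the black mark, so it is paprika. The pale caddy's divider leaves the narrow bay on the robot's side. Next I'll take wrist views from above.

```bash
python3 - <<'E'
from h import *
for i,p in enumerate([(.5,-.3,.40),(.56,-.04,.40),(.47,.33,.40)]):
    arm.reach(list(p),down(0)); arm.dwell(.3); c=snap("wrist",f"w{i}"); print(c["cam_to_world"][:3,3].round(3), readout.state()["time"])
a=[cv2.imread(f"pics/w{i}.png") for i in range(3)]
cv2.imwrite("pics/cadd.png",np.vstack([a[0][50:350],a[2][50:350]]))
P=cloud(dict(np.load("pics/scene0.npz"))); m=(P[...,2]>.15)&(P[...,0]>.7)&(P[...,1]>-.4)&(P[...,1]<.3)
q=P[m]; print("tall", q.min(0).round(3), q.max(0).round(3)); 
for y in np.arange(-.4,.3,.05):
    k=q[(abs(q[:,1]-y)<.025)]; 
    if len(k)>5: print(y.round(2),np.percentile(k,1,0).round(3),k[:,2].max().round(3))
E
```

```text
[ 0.586 -0.301  0.561] 2.2417
[ 0.646 -0.042  0.562] 3.6333
[0.556 0.329 0.562] 5.4
tall [ 0.805 -0.185  0.15 ] [0.959 0.052 0.198]
-0.2 [ 0.817 -0.185  0.154] 0.192
-0.15 [ 0.807 -0.174  0.152] 0.197
-0.1 [ 0.81  -0.124  0.151] 0.198
-0.05 [ 0.812 -0.075  0.152] 0.197
-0.0 [ 0.816 -0.025  0.152] 0.198
0.05 [0.827 0.025 0.151] 0.193
```

View pics/cadd.png

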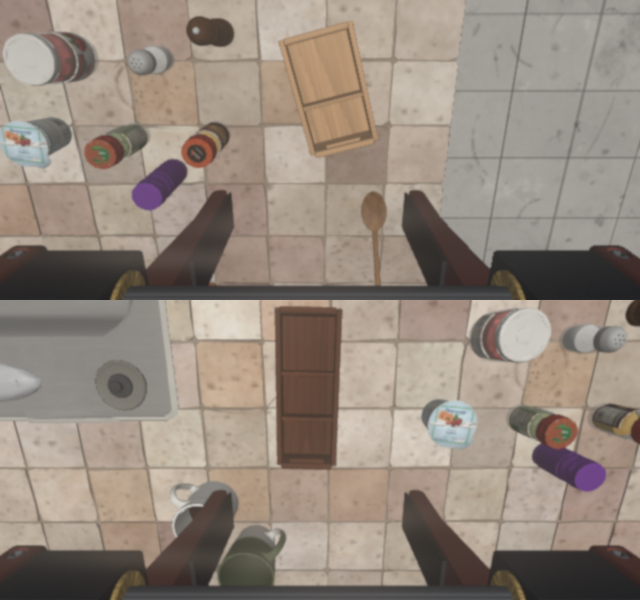

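View pics/w1.png

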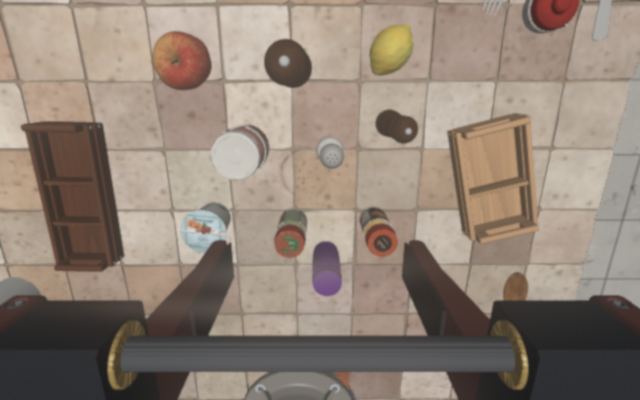

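Composite: the pale caddy is at about (328,90), with its wide bay away from the robot. The dark caddy is at about (308,388), also with its wide bay at the far end (+x). In w1 the mill knob is at (284,61), the jam lid at (236,153), salt at (330,152), the herb cap at (290,240) and the paprika cap at (381,240). Now the measuring.

```bash
cat > meas.py <<'E'
from h import *
C={i:dict(np.load(f"pics/w{i}.npz")) for i in range(3)}; P={i:cloud(C[i]) for i in C}
f=P[1][(abs(P[1][...,0]-.5)<.1)&(abs(P[1][...,1]+.2)<.02)]; print("floor z",np.median(f[:,2]).round(4))
def top(i,xy,lo,hi,r=.055):
    p=P[i]; m=(np.hypot(p[...,0]-xy[0],p[...,1]-xy[1])<r)&(p[...,2]>lo)&(p[...,2]<hi)
    q=p[m]; (cx,cy),rad=cv2.minEnclosingCircle((q[:,:2]*1000).astype(np.float32))
    return len(q),q.mean(0).round(4),(round(cx,1),round(cy,1),round(2*rad,1))
for n,xy,lo,hi in [("mill head",(.68,0),.13,.18),("knob",(.68,0),.162,.18),("mill2",(.587,-.15),.08,.15),("jam",(.557,.06),.097,.11),("salt",(.547,-.05),.068,.095),("herb",(.432,.002),.1,.112),("pap",(.432,-.127),.1,.112),("purple",(.367,-.06),.09,.12),("tub",(.437,.13),.066,.08)]:
    for i in (1,0,2):
        try: print(n,i,*top(i,xy,lo,hi))
        except Exception: pass
def rect(i,xy,r):
    p=P[i]; m=(np.hypot(p[...,0]-xy[0],p[...,1]-xy[1])<r)&(p[...,2]>.034)&(p[...,2]<.066)
    m=cv2.morphologyEx(m.astype(np.uint8),cv2.MORPH_OPEN,np.ones((2,2)))>0
    (cx,cy),(w,h),a=cv2.minAreaRect((p[m][:,:2]*1000).astype(np.float32))
    if w<h: w,h=h,w; a-=90
    a=(a+90)%180-90
    # refine centre by percentile in rect frame
    t=np.radians(a); Rm=np.array([[np.cos(t),np.sin(t)],[-np.sin(t),np.cos(t)]]); q=(p[m][:,:2]-xy)@Rm.T
    l,h_=np.percentile(q,1,0),np.percentile(q,99,0); c2=Rm.T@((l+h_)/2)+xy
    print("caddy",i,round(cx,1),round(cy,1),round(w,1),round(h,1),"deg",round(a,2),"pct",c2.round(4),(h_-l).round(4))
rect(0,(.5,-.31),.13); rect(1,(.5,-.31),.13); rect(2,(.475,.35),.14); rect(1,(.475,.35),.14)
E
python3 meas.py
```

```text
floor z -0.0002
mill head 1 1629 [ 0.672  -0.0068  0.1526] (672.5, -5.6, 49.6)
mill head 0 1262 [ 0.6611 -0.0146  0.1492] (667.4, -8.6, 46.5)
mill head 2 0 [nan nan nan] (0.0, 0.0, 0.0)
knob 1 112 [ 0.6719 -0.0064  0.1681] (672.0, -6.3, 11.9)
knob 0 50 [ 0.6675 -0.008   0.167 ] (667.6, -7.8, 8.2)
knob 2 0 [nan nan nan] (0.0, 0.0, 0.0)
mill2 1 665 [ 0.5947 -0.1508  0.1075] (593.0, -154.1, 36.2)
mill2 0 764 [ 0.5931 -0.1583  0.1073] (593.1, -154.4, 36.0)
mill2 2 0 [nan nan nan] (0.0, 0.0, 0.0)
jam 1 1873 [0.5592 0.0686 0.1008] (558.3, 69.0, 66.2)
jam 0 2180 [0.5589 0.0675 0.1009] (558.6, 68.6, 66.5)
jam 2 2280 [0.5588 0.0706 0.1007] (558.7, 69.9, 66.8)
salt 1 475 [ 0.5554 -0.0605  0.084 ] (553.5, -61.0, 34.3)
salt 0 585 [ 0.5543 -0.0658  0.0831] (553.5, -61.5, 34.2)
salt 2 697 [ 0.5536 -0.0542  0.082 ] (553.7, -59.4, 34.4)
herb 1 701 [ 0.434  -0.0006  0.1057] (432.4, -0.6, 44.6)
herb 0 817 [ 0.4336 -0.0023  0.1056] (432.5, -0.8, 44.8)
herb 2 862 [0.4332 0.0019 0.1055] (432.7, 0.1, 45.3)
pap 1 697 [ 0.4352 -0.1332  0.1055] (434.2, -134.1, 44.5)
pap 0 780 [ 0.4351 -0.135   0.1056] (434.4
[... 164 characters left out ...]
.3, 45.9)
purple 2 978 [ 0.3707 -0.0498  0.1032] (368.8, -53.9, 46.1)
tub 1 1423 [0.4393 0.1354 0.0697] (435.9, 134.2, 71.5)
tub 0 1828 [0.4352 0.1314 0.0697] (432.6, 131.4, 79.7)
tub 2 1908 [0.4353 0.1336 0.0696] (431.3, 132.9, 80.1)
caddy 0 497.3 -324.1 199.9 115.9 deg 14.46 pct [ 0.4979 -0.3252] [0.198  0.1116]
caddy 1 564.4 -270.5 443.3 199.3 deg 46.23 pct [ 0.4966 -0.329 ] [0.2289 0.1712]
caddy 2 466.2 343.8 257.5 101.1 deg -1.27 pct [0.4667 0.3419] [0.2544 0.096 ]
caddy 1 481.7 194.6 507.7 270.3 deg -83.25 pct [0.4674 0.3408] [0.1185 0.2599]meas.py:7: RuntimeWarning: Mean of empty slice.
  return len(q),q.mean(0).round(4),(round(cx,1),round(cy,1),round(2*rad,1))
  ret = um.true_divide(
```

```bash
python3 - <<'E' 2>/dev/null
from meas import *
out=[]
for i,xy in [(0,(.5,-.325)),(2,(.467,.342))]:
    p=P[i]; im=np.zeros((600,400,3),np.uint8)
    m=(np.abs(p[...,0]-xy[0])<.148)&(np.abs(p[...,1]-xy[1])<.098)&(p[...,2]<.08)
    q=p[m]; col=C[i]["color"][m]
    z=np.clip(q[:,2]/.06,0,1)
    bgr=cv2.applyColorMap((z*255).astype(np.uint8)[:,None],cv2.COLORMAP_JET)[:,0]
    for a,b in zip(q,bgr):
        cv2.circle(im,(int(200-(a[1]-xy[1])*2000),int(300-(a[0]-xy[0])*2000)),2,b.tolist(),-1)
    out.append(im)
cv2.imwrite("pics/top.png",np.hstack(out))
E
```

```text
floor z -0.0002
mill head 1 1629 [ 0.672  -0.0068  0.1526] (672.5, -5.6, 49.6)
mill head 0 1262 [ 0.6611 -0.0146  0.1492] (667.4, -8.6, 46.5)
mill head 2 0 [nan nan nan] (0.0, 0.0, 0.0)
knob 1 112 [ 0.6719 -0.0064  0.1681] (672.0, -6.3, 11.9)
knob 0 50 [ 0.6675 -0.008   0.167 ] (667.6, -7.8, 8.2)
knob 2 0 [nan nan nan] (0.0, 0.0, 0.0)
mill2 1 665 [ 0.5947 -0.1508  0.1075] (593.0, -154.1, 36.2)
mill2 0 764 [ 0.5931 -0.1583  0.1073] (593.1, -154.4, 36.0)
mill2 2 0 [nan nan nan] (0.0, 0.0, 0.0)
jam 1 1873 [0.5592 0.0686 0.1008] (558.3, 69.0, 66.2)
jam 0 2180 [0.5589 0.0675 0.1009] (558.6, 68.6, 66.5)
jam 2 2280 [0.5588 0.0706 0.1007] (558.7, 69.9, 66.8)
salt 1 475 [ 0.5554 -0.0605  0.084 ] (553.5, -61.0, 34.3)
salt 0 585 [ 0.5543 -0.0658  0.0831] (553.5, -61.5, 34.2)
salt 2 697 [ 0.5536 -0.0542  0.082 ] (553.7, -59.4, 34.4)
herb 1 701 [ 0.434  -0.0006  0.1057] (432.4, -0.6, 44.6)
herb 0 817 [ 0.4336 -0.0023  0.1056] (432.5, -0.8, 44.8)
herb 2 862 [0.4332 0.0019 0.1055] (432.7, 0.1, 45.3)
pap 1 697 [ 0.4352 -0.1332  0.1055] (434.2, -134.1, 44.5)
pap 0 780 [ 0.4351 -0.135   0.1056] (434.4, -134.1, 44.3)
pap 2 0 [nan nan nan] (0.0, 0.0, 0.0)
purple 1 743 [ 0.3724 -0.0546  0.1041] (368.3, -54.6, 46.1)
purple 0 866 [ 0.3714 -0.0583  0.1038] (368.7, -55.3, 45.9)
purple 2 978 [ 0.3707 -0.0498  0.1032] (368.8, -53.9, 46.1)
tub 1 1423 [0.4393 0.1354 0.0697] (435.9, 134.2, 71.5)
tub 0 1828 [0.4352 0.1314 0.0697] (432.6, 131.4, 79.7)
tub 2 1908 [0.4353 0.1336 0.0696] (431.3, 132.9, 80.1)
caddy 0 497.3 -324.1 199.9 115.9 deg 14.46 pct [ 0.4979 -0.3252] [0.198  0.1116]
caddy 1 564.4 -270.5 443.3 199.3 deg 46.23 pct [ 0.4966 -0.329 ] [0.2289 0.1712]
caddy 2 466.2 343.8 257.5 101.1 deg -1.27 pct [0.4667 0.3419] [0.2544 0.096 ]
caddy 1 481.7 194.6 507.7 270.3 deg -83.25 pct [0.4674 0.3408] [0.1185 0.2599]
```

View pics/top.png

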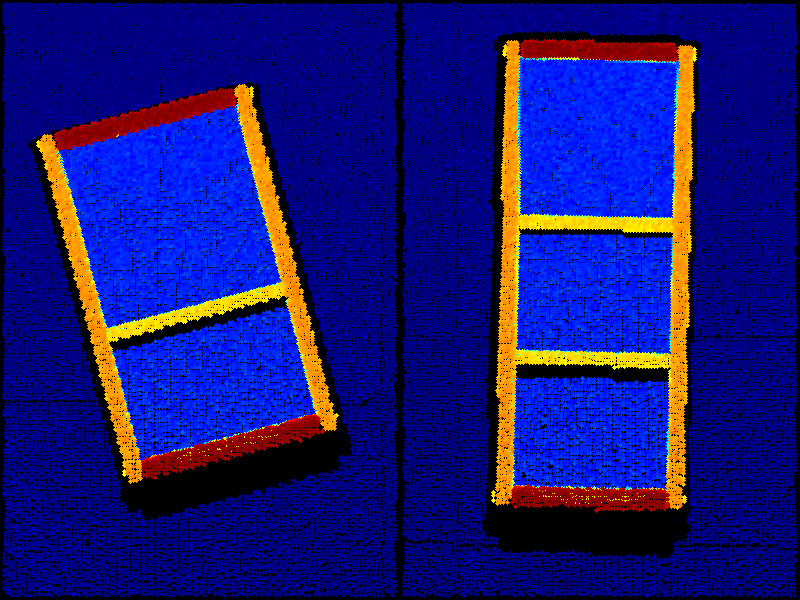

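The top-down height map is clean: the pale caddy is at about (190,283) and the dark one at (595,273), with both wide bays towards +x. I'll fit each rectangle to the rim band with outliers removed.

```bash
python3 - <<'E' 2>/dev/null | tail -8
from meas import *
for i,xy,a0 in [(0,(.5,-.325),15),(2,(.467,.342),-1)]:
    p=P[i]; m=(np.abs(p[...,0]-xy[0])<.15)&(np.abs(p[...,1]-xy[1])<.1)&(p[...,2]>.038)&(p[...,2]<.0465)
    q=(p[m][:,:2]-xy)
    im=np.zeros((400,300),np.uint8); ij=(q*1000).round().astype(int)+[200,150]; im[ij[:,0],ij[:,1]]=1
    im=cv2.morphologyEx(cv2.morphologyEx(im,cv2.MORPH_CLOSE,np.ones((3,3))),cv2.MORPH_OPEN,np.ones((5,5)))
    n,l,s,_=cv2.connectedComponentsWithStats(im); k=1+np.argmax(s[1:,4]); x,y=np.where(l==k)
    r=cv2.minAreaRect(np.stack([x,y],1).astype(np.float32)); print(r[0],r[1],r[2], "centre",np.round(np.array(r[0])/1000-[.2,.15]+xy,4))
    # divider(s) and floor bays
    f=(np.abs(p[...,0]-xy[0])<.15)&(np.abs(p[...,1]-xy[1])<.1)&(p[...,2]>.007)&(p[...,2]<.014)
    q=(p[f][:,:2]-xy); im[:]=0; ij=(q*1000).round().astype(int)+[200,150]; im[ij[:,0],ij[:,1]]=1
    im=cv2.morphologyEx(cv2.morphologyEx(im,cv2.MORPH_CLOSE,np.ones((3,3))),cv2.MORPH_OPEN,np.ones((5,5)))
    n,l,s,_=cv2.connectedComponentsWithStats(im)
    for k in range(1,n):
        if s[k,4]>1500:
            x,y=np.where(l==k); r=cv2.minAreaRect(np.stack([x,y],1).astype(np.float32)); print(" bay",np.round(np.array(r[0])/1000-[.2,.15]+xy,4),np.round(r[1],1),round(r[2],1))
E
```

```text
caddy 1 481.7 194.6 507.7 270.3 deg -83.25 pct [0.4674 0.3408] [0.1185 0.2599]
(218.52685546875, 114.084228515625) (175.38926696777344, 22.715389251708984) 14.582942008972168 centre [ 0.5185 -0.3609]
 bay [ 0.4577 -0.3324] [57.4 92.8] 14.6
 bay [ 0.5407 -0.3108] [93.1 93.1] 14.7
(212.89071655273438, 152.49855041503906) (94.35658264160156, 230.15379333496094) 88.55587005615234 centre [0.4799 0.3445]
 bay [0.399 0.346] [78. 56.] 90.0
 bay [0.469 0.345] [78. 60.] 90.0
 bay [0.547 0.343] [78. 78.] 90.0
```

```bash
cat > pp.py <<'E'
from h import *
S={"mill":(.6722,-.006,.141,.049),"jam":(.5585,.0690,.094,.068),"salt":(.5535,-.0607,.079,.034),"herb":(.4325,-.0005,.095,.045),"pap":(.4343,-.1341,.095,.045)}
B={"jam":(.5407,-.3108),"salt":(.4603,-.3318),"mill":(.5475,.3428),"n1":(.4715,.3447),"n2":(.4035,.3464)}
def say(t):
    s=readout.state(); print(t,"t%.1f"%s["time"],s["eef_pos"].round(4),"w%.4f"%s["width"],"F%.1f"%s["gripper_force"],s["ft_force"].round(1))
    return s
def go(name,dest,yp,yq,f,clear=.15,opening=None):
    x,y,h,d=S[name]; X,Y=B[dest]; zg=h-arm.hold_point_z
    arm.gripper_to(opening or min(.088,d+.025))
    arm.move_l([x,y,.27],speed=.35,frame=down(yp))
    arm.move_l([x,y,zg+.04],speed=.2); arm.move_l([x,y,zg],speed=.08)
    z0=say("at")["eef_pos"][2]; arm.gripper_to(.0,f_grip=f); s=say("grip")
    if abs(s["width"]-d)>.008: print("BAD WIDTH"); return False
    arm.move_l([x,y,zg+.02],speed=.06); s=say("lift")
    if abs(s["width"]-d)>.008: print("LOST"); return False
    arm.move_l([x,y,zg+clear],speed=.2); arm.move_l([X,Y,zg+clear],speed=.22,frame=down(yq))
    arm.dwell(.3); arm.move_l([X,Y,zg+.04],speed=.15); arm.move_l([X,Y,zg+.0115],speed=.04); arm.dwell(.2); say("down")
    arm.gripper_to(min(.088,d+.022)); arm.dwell(.2); say("open")
    arm.move_l([X,Y,zg+.06],speed=.1); arm.move_l([X,Y,.28],speed=.3); say("up")
    return True
E
python3 - <<'E'
from pp import *
P=cloud(dict(np.load("pics/w1.npz"))); m=(np.hypot(P[...,0]-.593,P[...,1]+.154)<.03); print("mill2 top",P[m][:,2].max())
for n,(x,y,h,d) in S.items(): print(n,[inverse_kinematics([x,y,h-.019+k],down(w)) is not None for k in (0,.15) for w in (0,1.57,-1.57)])
for n,(x,y) in B.items(): print(n,[inverse_kinematics([x,y,z],down(w)) is not None for z in (.09,.25) for w in (0,.255,-.025)])
print(arm.hold_point_z); print(go("mill","mill",0,-.025,20))
E
```

```text
mill2 top 0.12276082229272434
mill [True, True, True, True, True, True]
jam [True, True, True, True, True, True]
salt [True, True, True, True, True, True]
herb [True, True, True, True, True, True]
pap [True, True, True, True, True, True]
jam [True, True, True, True, True, True]
salt [True, True, True, True, True, True]
mill [True, True, True, True, True, True]
n1 [True, True, True, True, True, True]
n2 [True, True, True, True, True, True]
0.0187
at t8.5 [ 0.6722 -0.0059  0.1221] w0.0737 F0.0 [-0.1 -0.2 -0.6]
grip t9.1 [ 0.6725 -0.006   0.1226] w0.0477 F20.0 [ 0.2 -0.8  1.9]
lift t9.6 [ 0.6724 -0.006   0.1428] w0.0476 F20.0 [-0.5 -0.1 -1.7]
down t14.4 [0.5476 0.3429 0.1341] w0.0479 F20.0 [-0.4  0.2 -1. ]
open t15.2 [0.5475 0.3428 0.1338] w0.0713 F0.0 [ 0.1 -0.1 -0.7]
up t16.3 [0.5476 0.3428 0.2803] w0.0711 F0.0 [-0.4 -0.3 -0.5]
True
```

```bash
python3 - <<'E'
from pp import *
ok=go("jam","jam",0,.255,35,opening=.088)
print(ok)
snap("wrist","w3"); snap("scene","s3")
if ok: print(go("salt","salt",0,.255,15,clear=.14))
a=snap("scene","s4"); snap("wrist","w4")
cv2.imwrite("pics/c4.png",np.hstack([cv2.imread("pics/w4.png")[:,:],cv2.imread("pics/s4.png")[:,180:440]])[:, ::1][:, 200:])
E
```

```text
at t19.3 [0.5584 0.0691 0.0751] w0.0878 F0.0 [ 0.3 -1.1  0.9]
grip t19.8 [0.5588 0.0691 0.0757] w0.0652 F35.0 [-0.2 -0.3  1.9]
lift t20.3 [0.5586 0.0689 0.0956] w0.0655 F35.0 [ 1.2 -0.4 -5.4]
down t25.2 [ 0.5408 -0.3109  0.087 ] w0.0651 F35.0 [ 0.  -0.1 -4.9]
open t25.9 [ 0.5407 -0.3108  0.0868] w0.0880 F0.0 [-0.1 -0.3 -0.6]
up t27.2 [ 0.5403 -0.3106  0.2793] w0.0881 F0.0 [-0.  -0.1 -0.6]
True
at t30.5 [ 0.5535 -0.0606  0.0601] w0.0588 F0.0 [0.3 0.5 0. ]
grip t31.0 [ 0.5537 -0.0607  0.0606] w0.0330 F14.8 [-0.6  1.3  1.9]
lift t31.5 [ 0.5537 -0.0608  0.0808] w0.0331 F14.8 [-0.3  0.6 -0.4]
down t35.9 [ 0.4605 -0.3319  0.0721] w0.0326 F14.8 [-0.7  0.6 -0.7]
open t36.6 [ 0.4603 -0.3318  0.0718] w0.0557 F0.0 [0.3 0.  0.1]
up t37.9 [ 0.4597 -0.3315  0.2789] w0.0558 F0.0 [-0.2  0.2 -0.5]
True
```

View pics/c4.png

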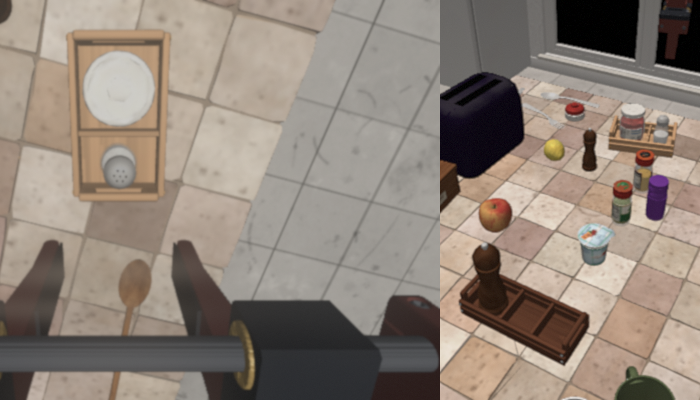

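The picture shows the jam lid at (120,88) and the salt at (120,167), both centred in the pale caddy's bays. The mill stands in the dark caddy's wide bay at (490,275). Next are the two jars.

```bash
python3 - <<'E'
from pp import *
ok=go("pap","n1",0,-.025,15)
print(ok)
if ok: print(go("herb","n2",0,-.025,15))
arm.move_l([.50,.20,.40],speed=.3,frame=down(0)); arm.dwell(.2)
snap("wrist","w5"); snap("scene","s5")
arm.move_l([.50,-.25,.40],speed=.35); arm.dwell(.2); snap("wrist","w6")
for f,L in (("w5",[("mill",(.5475,.3428),.162,.19,"mill"),("n1",B["n1"],.11,.122,"n1"),("n2",B["n2"],.11,.122,"n2"),("tub",(.4325,.1325),.066,.08,None)]),("w6",[("jam",B["jam"],.106,.12,"jam"),("salt",B["salt"],.078,.11,"salt")])):
    p=cloud(dict(np.load(f"pics/{f}.npz")))
    for n,xy,lo,hi,b in L:
        q=p[(np.hypot(p[...,0]-xy[0],p[...,1]-xy[1])<.045)&(p[...,2]>lo)&(p[...,2]<hi)]
        (cx,cy),r=cv2.minEnclosingCircle((q[:,:2]*1000).astype(np.float32)); print(n,len(q),round(cx,1),round(cy,1),round(2*r,1),"ztop",np.percentile(q[:,2],[50,98]).round(4),"target",B.get(b))
    for xy in ((.48,.3445),(.5078,-.3194)):
        m=(np.abs(p[...,0]-xy[0])<.15)&(np.abs(p[...,1]-xy[1])<.1)&(p[...,2]>.038)&(p[...,2]<.0465)
        if m.sum()<300: continue
        im=np.zeros((400,300),np.uint8); ij=((p[m][:,:2]-xy)*1000).round().astype(int)+[200,150]; im[ij[:,0],ij[:,1]]=1
        im=cv2.morphologyEx(im,cv2.MORPH_OPEN,np.ones((3,3))); x,y=np.where(im); r=cv2.minAreaRect(np.stack([x,y],1).astype(np.float32)); print("rim",np.round(np.array(r[0])/1000-[.2,.15]+xy,4),np.round(r[1],1),round(r[2],1))
cv2.imwrite("pics/c5.png",np.hstack([cv2.imread("pics/w5.png")[:,100:500],cv2.imread("pics/s5.png")[:,60:440]]))
E
```

```text
at t40.8 [ 0.4345 -0.1341  0.0765] w0.0702 F0.0 [-0.   0.4  0. ]
grip t41.3 [ 0.4345 -0.1341  0.0765] w0.0445 F15.0 [-0.4  0.6  1.8]
lift t41.8 [ 0.4345 -0.1342  0.0967] w0.0445 F15.0 [ 0.3 -0.8 -0.4]
down t47.2 [0.4717 0.3448 0.0881] w0.0441 F15.0 [ 0.3 -0.2 -0.4]
open t47.9 [0.4715 0.3447 0.0878] w0.0670 F0.0 [-0.2  0.2 -0.4]
up t49.2 [0.4713 0.3443 0.2794] w0.0669 F0.0 [-0.1 -0.3 -1. ]
True
at t52.2 [ 4.327e-01 -4.000e-04  7.650e-02] w0.0701 F0.0 [ 0.1  1.1 -0. ]
grip t52.7 [ 0.4327 -0.0005  0.0765] w0.0442 F15.0 [-0.2 -0.1  1.6]
lift t53.2 [ 0.4327 -0.0006  0.0967] w0.0439 F15.0 [-0.2  0.4 -2.4]
down t58.0 [0.4037 0.3465 0.088 ] w0.0440 F15.0 [ 0.6 -0.2 -1.3]
open t58.7 [0.4035 0.3464 0.0878] w0.0670 F0.0 [ 0.3 -0.7 -0.1]
up t60.0 [0.4033 0.346  0.2795] w0.0673 F0.0 [ 0.1  0.4 -0.7]
True
mill 819 547.3 343.0 37.0 ztop [0.1666 0.1793] target (0.5475, 0.3428)
n1 865 470.8 344.9 44.8 ztop [0.1156 0.1176] target (0.4715, 0.3447)
n2 781 403.6 346.3 44.4 ztop [0.1159 0.1177] target (0.4035, 0.3464)
tub 1821 432.3 132.0 78.9 ztop [0.0696 0.0717] target None
rim [0.575 0.297] [ 3. 28.] 90.0
rim [ 0.5683 -0.2484] [18.   2.4] 14.9
jam 2116 540.2 -311.1 66.4 ztop [0.1108 0.1127] target (0.5407, -0.3108)
salt 486 460.9 -332.6 34.7 ztop [0.0948 0.0991] target (0.4603, -0.3318)
rim [ 0.5728 -0.2494] [2. 2.] 90.0
```

View pics/c5.png

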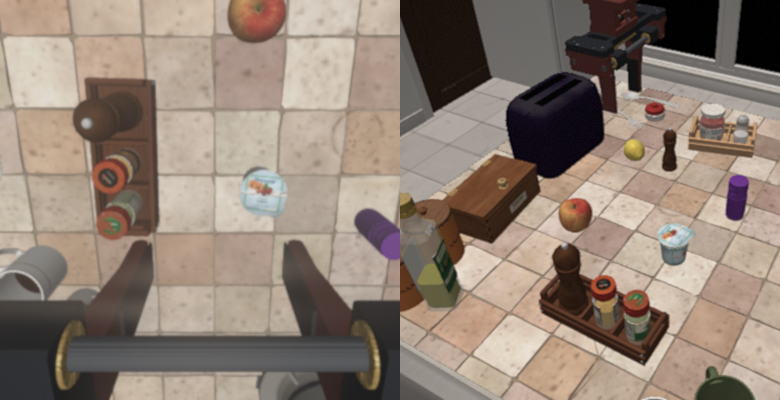

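The picture shows the mill at (95,120), paprika at (112,175) and herb at (113,222), upright in their bays. Every top height and centre is within 1–2 mm of target, the tub is within 2 mm of where it stood, and the lemon and apple look undisturbed. Handing in.

```bash
python3 -c "
from station import arm
print(arm.sign_off())"
```

```text
the job is handed in; nothing more can be done
None
```

Both caddies are made up and the job is handed in: all five things stand upright within about 1 mm of their bay centres, the tub, lemon and apple were left alone, and it took about 62 s of the 136 s allowed; the hand-in returned no verdict.

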